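# Sweep the over-baked biscuits into the reject tray

### The arm

A 7-joint arm with a two-finger parallel gripper is mounted at the origin on the work surface. World frame = base frame: x ahead of the robot, y to its left, z up, the work surface at z = 0. Lengths are in m, angles in rad, forces in N, time in s.
With the tool pointing down it reaches from about 0.4 to 0.85 m from the base axis. Payload 10.4 kg.
Tool frame: the origin (TCP) lies at the very end of the fingers, on their centre line; the grasp point (between the pads) lies 19 mm behind it (r.pinch_z is the distance from the TCP to the grasp point, in m); z points along the fingers, y is the line along which they close (so a half turn about z gives the same grasp; the last joint's range is limited). The gripper opens to 87 mm and grips with 3 to 60 N. Pads are 19 mm wide; open, the fingers measure 117 mm over their backs; the gripper's body (75 mm by 190 mm) begins 51 mm behind the grasp point.
Start: joints at [-1.129, 0.332, -0.065, 1.46, 0.022, 1.35, -0.088], TCP at [0.28, 0.559, 0.223] pointing down, gripper open.
Joint ranges: [-2.6, 2.6], [-0.5, 2.12], [-1.47, 1.34], [0.16, 2.42], [-1.27, 4.41], [0.06, 2.06], [-2.6, 2.6]. Speed limits (rad/s): [2.22, 2.22, 2.79, 2.79, 3.14, 3.14, 3.14].

### API

Orientations are given as a unit quaternion [x, y, z, w].
In Python, from bench import sensors, vision, r gives the robot as it stands.
- The arm moves only by the shell command python3 -m crank 'ROWS' [OPENING] [FORCE]. ROWS is JSON, a list of rows, each a list of 2 entries, a list of its own where there are three numbers: the shift along the tool's x, y, z normalised to -1 to 1, where 1 is 3 cm, then the turn about the tool's z normalised to -1 to 1, where 1 is 8 degrees. A call has 1 to 12 rows; each row shifts and turns the commanded pose from where the row before left it, along the tool's axes as they then stand; what a row does not reach is not made up. A row lasts 1/8 s, in which the tool goes at most 62.5 mm and 10.7 degrees, less where a joint would pass 70% of its speed; a pose out of reach is approached as far as the arm can. A call with a number of a shift or a turn outside -1 to 1 is refused whole. A call with a gripper value outside its range is refused whole. OPENING is the opening, from 0 (shut) to 1 (fully open), set as the call begins (- or left out, the last holds). The fingers move at their own pace and stop on an object; FORCE is the grip in N (left out, the last holds). Time passes only in rows, so rows that do not move let the fingers close. It gives the time, the measured TCP pose, the force, the opening and the grip force at its end, in the units of the state.
- sensors.read_state(): the state, without advancing time (a new reading comes with each control period).
- vision.camera(name): name is "side" or "top" or "wrist"; returns the picture (480x640x3 uint8, red, green, blue); there is no depth.
- vision.camera_model(name): a dict with "vertical_fov" (degrees; the focal length in pixels is half the picture's height over the tangent of half this angle, whatever the lens; pixels are square), "cx", "cy" (the principal point, pixels), "dist" ([k1, k2, p1, p2, k3] as OpenCV has them; the pictures are not rectified), "camera_from_world" (4x4, takes a point from world to camera coordinates); the wrist camera has in their place "hand_eye" (4x4, takes a point from camera to tool coordinates, whose origin is the TCP and whose axes are the flange's). Camera axes: x right, y down, z forward; pixel columns grow to the right and rows downward; lengths in m; the calibration is good to about 2 mm. A picture is of the moment at which its call begins: read the wrist's pose just before it. camera_model takes no time and is no camera call.
- r.close_job(): hands the job in; it is judged then, once.
The state is a dict: "time": time; "joint_positions": joint angles; "joint_vel": joint speeds; "joint_torque": joint torques, N m; "ee_pos": TCP position; "eef_rot": TCP orientation; "ft_force": force on the tool from outside, world axes, zero at the start; "torque": the same for the moment, N m; "width": finger opening in m; "grip_force": force on a finger pad.
Only numpy, scipy, OpenCV 4.12 (cv2) and the standard library are available. Lean on these libraries where they do the work, as an engineer would, in place of code of your own. Each camera call takes 0.05 s, during which the arm holds its last target. There are 200 camera calls.

### The job

Three dark, over-baked biscuits lie in a row with two golden ones on the steel bench. With the fingertips, push each dark biscuit along the bench, never lifting, tipping or flicking it, through the open front of the blue reject tray until it lies flat and completely inside. Leave the golden biscuits and everything else where they are.

Things in the scene. Friction and masses are not known exactly. Their poses are not given: they have to be found in the camera images.
- dark_a: Over-baked, nearly black-brown biscuit, a disc 50 mm in diameter and 16 mm thick (upright rim for the lower 11 mm, slightly domed top), about 30 g, lying flat and loose on the bench. Origin: centre of its underside, z up.
- dark_b: Over-baked, nearly black-brown biscuit, a disc 50 mm in diameter and 16 mm thick (upright rim for the lower 11 mm, slightly domed top), about 30 g, lying flat and loose on the bench. Origin: centre of its underside, z up.
- dark_c: Over-baked, nearly black-brown biscuit, a disc 50 mm in diameter and 16 mm thick (upright rim for the lower 11 mm, slightly domed top), about 30 g, lying flat and loose on the bench. Origin: centre of its underside, z up.
- golden_a: Good, golden-yellow biscuit, a disc 50 mm in diameter and 16 mm thick (upright rim for the lower 11 mm, slightly domed top), about 30 g, lying flat and loose on the bench. Origin: centre of its underside, z up. To be left alone.
- golden_b: Good, golden-yellow biscuit, a disc 50 mm in diameter and 16 mm thick (upright rim for the lower 11 mm, slightly domed top), about 30 g, lying flat and loose on the bench. Origin: centre of its underside, z up. To be left alone.
- reject_tray: Blue open-fronted reject tray, fixed to the bench. Three upright walls 35 mm high and 8 mm thick stand on the bench; the fourth side, facing the robot (-x of its frame), is open. Its white floor is flush with the bench, so there is no step at the mouth. Inside it is 340 mm wide (its y from -0.170 to 0.170) and 135 mm deep (its x from the mouth at -0.0675 to the back wall at 0.0675). Origin: centre of the inner floor, at bench height, z up
- spray_dark: Dark blue spray bottle with black head, 74 mm in diameter, 194 mm tall, standing loose; bystander. Origin: centre of its underside
- spray_light: Light blue spray bottle with blue head, 74 mm in diameter, 194 mm tall, standing loose; bystander. Origin: centre of its underside
- bowl: Small steel bowl, 140 mm across, 60 mm high, standing loose; bystander. Origin: centre of its underside
- canister: Jar with a green cap, 72 mm in diameter, 110 mm tall, standing loose; bystander. Origin: centre of its underside
- spatula: Spatula with a wooden handle, about 280 mm long, lying loose along its own x; bystander. Origin: under its middle
Not all that is in view belongs to the job. Leave any white look-alike of the dark_c alone. Leave any purple look-alike of the dark_a alone.

How it is judged:
At the end, for the whole second after the job is handed in: All three dark biscuits lie flat and at rest on the floor of the reject tray with their whole outline inside it (centre at least 23 mm behind the line of the mouth and between the walls); the golden biscuits are within 15 mm, and the other loose things within 20 mm, of where they started (x of dark_a in the frame of reject_tray between -0.0445 and 0.045 m and y of dark_a in the frame of reject_tray between -0.148 and 0.148 m and height (world z) of each of dark_a, dark_b, dark_c below 0.004 m and angle between each of dark_a, dark_b, dark_c's own z axis and vertical below 0.1 rad and linear speed of each of dark_a, dark_b, dark_c below 0.02 m/s and x of dark_b in the frame of reject_tray between -0.0445 and 0.045 m and y of dark_b in the frame of reject_tray between -0.148 and 0.148 m and x of dark_c in the frame of reject_tray between -0.0445 and 0.045 m and y of dark_c in the frame of reject_tray between -0.148 and 0.148 m and distance of each of golden_a, golden_b from where it was at the start of the episode below 0.015 m and distance of each of spray_dark, spray_light, bowl, canister, spatula from where it was at the start of the episode below 0.02 m); the robot touches nothing.
It fails at once if a biscuit is lifted off the bench (its underside's centre more than 12 mm up) (height (world z) of any of dark_a, dark_b, dark_c, golden_a, golden_b above 0.012 m).
It fails at once if a biscuit is tipped up on its edge (more than 35 degrees) (angle between any of dark_a, dark_b, dark_c, golden_a, golden_b's own z axis and vertical above 0.61 rad).
It fails at once if a dark biscuit is flicked or thrown (faster than 0.6 m/s) (linear speed of any of dark_a, dark_b, dark_c above 0.6 m/s).
It fails at once if a golden biscuit is shifted by more than 15 mm (distance of any of golden_a, golden_b from where it was at the start of the episode above 0.015 m).
It fails at once if a bystander is shifted by more than 20 mm (distance of any of spray_dark, spray_light, bowl, canister, spatula from where it was at the start of the episode above 0.02 m).
It also fails if it takes over 69 s, if anything falls off the work surface, if the arm or the gripper's body presses on something with over 40 N, if the wrist force passes 120 N, or if a joint passes its speed limit or range.

## Working session

There is one attempt and no reset: what is moved stays moved. The work goes in short steps, Python scripts to look and compute and a shell command to move; the robot and the scene stay as the last step left them, time stands still between calls to the robot, and variables do not carry over. Pictures are saved under pics/ and viewed, at most 10 in all, crops included, and the job is handed in when it is done.

```bash
mkdir -p pics; ls
python3 - <<'E'
from bench import sensors, vision, r
import cv2
s=sensors.read_state(); print(s['time'],s['ee_pos'],s['eef_rot'],s['width'])
for n in ('top','side'):
    m=vision.camera_model(n); print(m)
    cv2.imwrite(f'pics/{n}0.png',cv2.cvtColor(vision.camera(n),cv2.COLOR_RGB2BGR))
E
```

```text
pics
0.0 [0.27997027 0.5583683  0.22178735] [ 2.30292365e-01  9.73121253e-01 -6.60950855e-04 -1.31263530e-04] 0.08696567693864858
{'vertical_fov': 43.87087130119036, 'cx': 319.3413578721317, 'cy': 245.73629931425572, 'dist': array([0.02821292, 0.        , 0.        , 0.        , 0.        ]), 'camera_from_world': array([[ 0.0050988 , -0.99997278,  0.0053323 ,  0.00947434],
       [-0.99713819, -0.00548642, -0.07540111,  0.5269356 ],
       [ 0.07542831, -0.00493259, -0.99713903,  1.17728709],
       [ 0.        ,  0.        ,  0.        ,  1.        ]])}
{'vertical_fov': 54.64003768379778, 'cx': 322.2137592885786, 'cy': 231.0077186564981, 'dist': array([-0.01206245,  0.        ,  0.        ,  0.        ,  0.        ]), 'camera_from_world': array([[ 0.87306021, -0.48744217, -0.01288413, -0.46659738],
       [-0.30213152, -0.52003203, -0.7989263 ,  0.2005645 ],
       [ 0.38273021,  0.70140346, -0.60129092,  1.04116656],
       [ 0.        ,  0.        ,  0.        ,  1.        ]])}
```

View pics/top0.png

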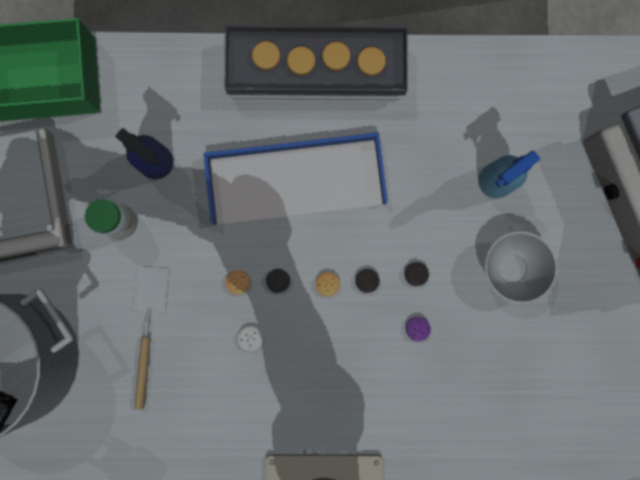

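View pics/side0.png

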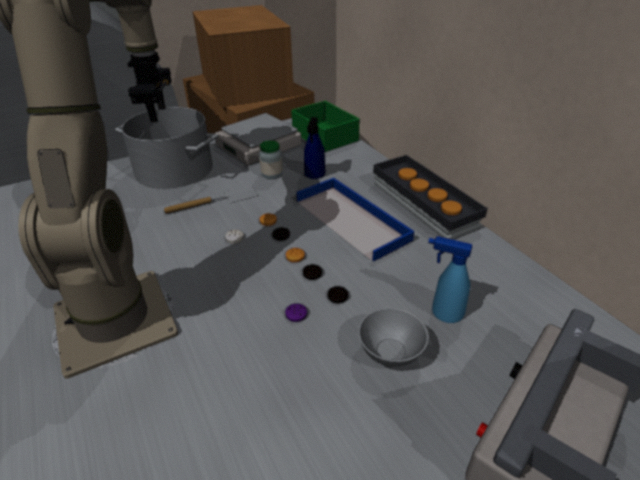

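The top view shows dark discs at (278,281), (367,280) and (416,273), golden ones at (238,282) and (327,285), and look-alikes in white (250,339) and purple (418,328). The blue tray spans (205,155) to (385,200). The three near-black discs in the row fit the description of dark_a/b/c. I'll measure them and confirm in an enlarged crop.

```bash
cat > h.py <<'E'
import numpy as np, cv2
from bench import sensors, vision, r
def cam(n):
    m=vision.camera_model(n); f=240/np.tan(np.radians(m['vertical_fov']/2))
    return np.array([[f,0,m['cx']],[0,f,m['cy']],[0,0,1]]),np.array(m['dist']),np.array(m['camera_from_world']) if 'camera_from_world' in m else None
def px2w(n,uv,z):
    K,d,T=cam(n); p=cv2.undistortPoints(np.array(uv,float).reshape(-1,1,2),K,d).reshape(-1,2)
    R=T[:3,:3]; c=-R.T@T[:3,3]; D=np.c_[p,np.ones(len(p))]@R
    return c+D*((z-c[2])/D[:,2])[:,None]
def dark(img,lo=60):
    g=img.max(2); m=((g<lo)).astype(np.uint8); m[:200]=0; m[360:]=0; m[:,:180]=0; m[:,460:]=0
    n,_,st,ce=cv2.connectedComponentsWithStats(m)
    return [(ce[i],st[i]) for i in range(1,n) if st[i][4]>150]
E
python3 - <<'E'
from h import *
im=cv2.cvtColor(cv2.imread('pics/top0.png'),cv2.COLOR_BGR2RGB)
for c,s in dark(im): print('dark',c.round(1),s,px2w('top',c,0.010).round(4))
h=cv2.cvtColor(im,cv2.COLOR_RGB2HSV)
for nm,lo,hi in(('gold',(8,110,80),(30,255,255)),('purp',(130,100,40),(165,255,255))):
    m=cv2.inRange(h,lo,hi); m[:200]=0; m[360:]=0;m[:,:200]=0;m[:,460:]=0
    n,_,st,ce=cv2.connectedComponentsWithStats(m)
    for i in range(1,n):
        if st[i][4]>100: print(nm,ce[i].round(1),st[i],px2w('top',ce[i],0.01).round(4))
print('white',px2w('top',(250,338),.01).round(4))
print('tray inner top z.035: NL,BL,BR,NR',px2w('top',[(216,221),(210,158),(377,140),(381,203)],.035).round(4))
print('tray floor', px2w('top',[(216,223),(382,204)],0).round(4))
cv2.imwrite('pics/crop0.png',cv2.resize(cv2.cvtColor(im[125:365,190:450],cv2.COLOR_RGB2BGR),None,fx=2.5,fy=2.5,interpolation=cv2.INTER_CUBIC)[:600])
E
```

```text
dark [416.  273.3] [405 262  23  23 421] [[ 0.4729 -0.1832  0.01  ]]
dark [277.4 280.5] [266 269  24  24 459] [[0.4569 0.0964 0.01  ]]
dark [366.8 280.1] [356 269  23  23 417] [[ 0.4587 -0.0839  0.01  ]]
gold [237.3 281.5] [226 271  23  22 387] [[0.4545 0.177  0.01  ]]
gold [327.2 283.4] [317 273  22  22 379] [[ 0.4516 -0.0041  0.01  ]]
purp [417.7 328.4] [407 318  23  22 412] [[ 0.3625 -0.1857  0.01  ]]
white [[0.3419 0.1499 0.01  ]]
tray inner top z.035: NL,BL,BR,NR [[ 0.5739  0.2178  0.035 ]
 [ 0.7005  0.232   0.035 ]
 [ 0.7394 -0.1024  0.035 ]
 [ 0.6119 -0.1102  0.035 ]]
tray floor [[ 0.5738  0.2237  0.    ]
 [ 0.615  -0.1161  0.    ]]
```

View pics/crop0.png

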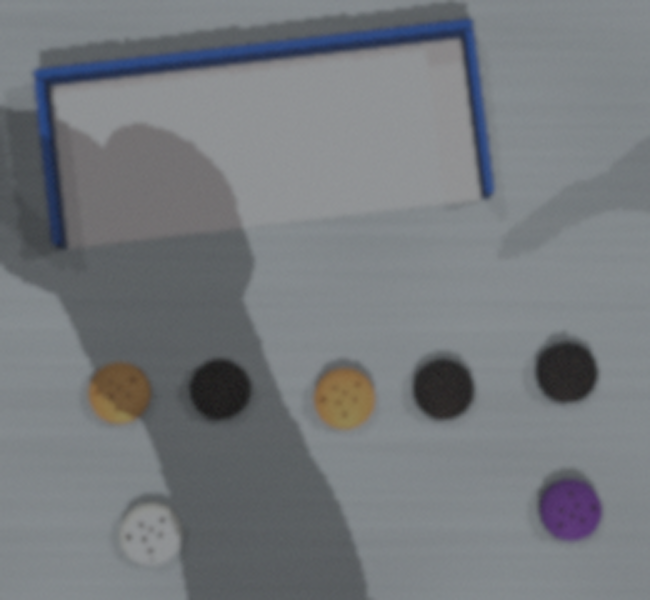

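The crop confirms three near-black discs, while golden, white and purple are clearly different. Tray yaw comes out near 0.116 rad with its centre around (0.660, 0.062), and the mouth is 0.336 m wide against 0.340 m given. I'll push with the two fingertips about 24 mm apart, straddling the rear of each disc. The first step is to turn the tool.

```bash
cat >> h.py <<'E'
B=dict(D1=((.457,.0964),(.649,.161)),D2=((.4587,-.0839),(.659,.057)),D3=((.4729,-.1832),(.650,-.020)))
def plan(k,back=.050,z=None):
    "tool-frame moves (row units) to stand `back` m behind biscuit k, and push length"
    b,t=map(np.array,B[k]); d=t-b; phi=np.arctan2(d[1],d[0]); u=d/np.hypot(*d)
    s=sensors.read_state(); q=s['eef_rot']
    from scipy.spatial.transform import Rotation as R
    M=R.from_quat(q).as_matrix(); yaw=np.arctan2(M[1,0],M[0,0])
    turn=-np.degrees((phi-yaw+np.pi)%(2*np.pi)-np.pi)
    p=np.r_[b-back*u, s['ee_pos'][2] if z is None else z]
    print(k,'t',s['time'],'ee',s['ee_pos'].round(4),'phi',np.degrees(phi).round(1),'turn deg',turn.round(2),'rows',(turn/8).round(2))
    print(' pre',p.round(4),'shift units',(M.T@(p-s['ee_pos'])/.03).round(2),'push m',np.hypot(*d).round(4),'w',s['width'],'j',np.round(s['joint_positions'],2),'F',np.round(s['ft_force'],1))
E
python3 -m crank '[[[0,0,0],1],[[0,0,0],1],[[0,0,0],1],[[0,0,0],1],[[0,0,0],1],[[0,0,0],1],[[0,0,0],1],[[0,0,0],1],[[0,0,0],1],[[0,0,0],1],[[0,0,0],1],[[0,0,0],1]]' 0.28
python3 -m crank '[[[0,0,0],1],[[0,0,0],1],[[0,0,0],1],[[0,0,0],1],[[0,0,0],0.85],[[0,0,0],0]]'
python3 -c "from h import *; plan('D1')"
```

```text
time: 1.6
ee_pos: [0.28, 0.5585, 0.2221]
eef_rot: [0.878, 0.478, -0.0, 0.0]
ft_force: [0.3, -0.2, 0.0]
width: 0.0241
grip_force: 0.0
time: 2.35
ee_pos: [0.28, 0.5586, 0.2222]
eef_rot: [0.987, 0.162, -0.0, 0.0]
ft_force: [-0.1, 0.6, -0.0]
width: 0.0243
grip_force: 0.0
D1 t 2.35 ee [0.28   0.5586 0.2222] phi 18.6 turn deg 0.02 rows 0.0
 pre [0.4096 0.0805 0.2222] shift units [-9.900e-01  1.648e+01  1.000e-02] push m 0.2026 w 0.02432113714593757 j [-1.38  0.33  0.25  1.48 -0.08  1.34 -2.36] F [-0.1  0.6 -0. ]
```

```bash
python3 -m crank '[[[-0.06,0.5,0],0],[[-0.06,1,0],0],[[-0.06,1,0],0],[[-0.06,1,0],0],[[-0.06,1,0],0],[[-0.06,1,0],0],[[-0.06,1,0],0],[[-0.06,1,0],0],[[-0.06,1,0],0],[[-0.06,1,0],0],[[-0.06,1,0],0],[[-0.06,1,0],0]]'
python3 -m crank '[[[-0.06,1,0],0],[[-0.06,1,0],0],[[-0.06,1,0],0],[[-0.06,1,0],0],[[-0.03,0.7,0],0],[[0,0.28,0],0],[[0,0,0],0]]'
python3 -c "from h import *; plan('D1',z=.03)"
```

```text
time: 3.85
ee_pos: [0.3695, 0.2228, 0.2224]
eef_rot: [0.987, 0.162, -0.0, -0.0]
ft_force: [-0.3, 0.5, 0.1]
width: 0.0243
grip_force: 0.0
time: 4.72
ee_pos: [0.4092, 0.0804, 0.2225]
eef_rot: [0.987, 0.161, 0.0, -0.0]
ft_force: [0.3, 0.5, 0.0]
width: 0.0244
grip_force: 0.0
D1 t 4.725 ee [0.4092 0.0804 0.2225] phi 18.6 turn deg -0.02 rows -0.0
 pre [0.4096 0.0805 0.03  ] shift units [0.01 0.01 6.42] push m 0.2026 w 0.024362877864637488 j [-1.   -0.22  0.62  1.99  0.13  1.33 -1.67] F [0.3 0.5 0. ]
```

```bash
python3 -m crank '[[[0,0,0.5],0],[[0,0,1],0],[[0,0,1],0],[[0,0,1],0],[[0,0,1],0],[[0,0,1],0],[[0,0,0.9],0],[[0,0,0],0]]'
python3 -c "
from h import *; plan('D1',z=.005)
cv2.imwrite('pics/w1.png',cv2.cvtColor(vision.camera('wrist'),cv2.COLOR_RGB2BGR))"
```

```text
time: 5.72
ee_pos: [0.4074, 0.08, 0.0286]
eef_rot: [0.987, 0.162, -0.002, 0.001]
ft_force: [0.2, -0.4, 0.1]
width: 0.0246
grip_force: 0.0
D1 t 5.725 ee [0.4074 0.08   0.0286] phi 18.6 turn deg 0.02 rows 0.0
 pre [0.4096 0.0805 0.005 ] shift units [0.08 0.01 0.78] push m 0.2026 w 0.024595437975763777 j [-0.99  0.11  0.73  2.22 -0.09  0.85 -1.46] F [ 0.2 -0.4  0.1]
```

View pics/w1.png

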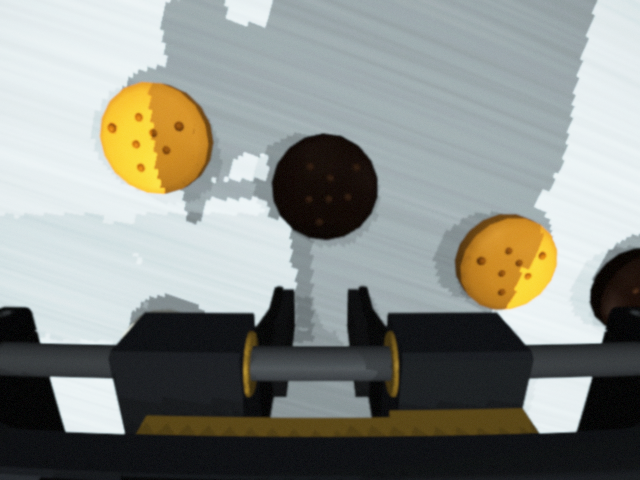

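The dark disc at (325,186) sits centred between the fingertips (about x = 321), and both golden discs are clear. I'll descend and push.

```bash
python3 -m crank '[[[0,0,0.4],0],[[0,0,0.35],0],[[0,0,0],0]]'
python3 -m crank '[[[0.3,0,0],0],[[0.3,0,0],0],[[0.5,0,0],0],[[0.5,0,0],0],[[0.5,0,0],0],[[0.5,0,0],0],[[0.5,0,0],0],[[0.5,0,0],0],[[0.5,0,0],0],[[0.5,0,0],0],[[0.5,0,0],0],[[0.5,0,0],0]]'
python3 -c "
from h import *; plan('D1',z=.005)
cv2.imwrite('pics/w2.png',cv2.cvtColor(vision.camera('wrist'),cv2.COLOR_RGB2BGR))"
```

```text
time: 6.15
ee_pos: [0.4089, 0.0804, 0.0074]
eef_rot: [0.987, 0.161, -0.001, 0.0]
ft_force: [0.6, -0.1, 0.3]
width: 0.0243
grip_force: 0.0
time: 7.65
ee_pos: [0.5696, 0.1345, 0.0078]
eef_rot: [0.987, 0.161, -0.0, -0.0]
ft_force: [-0.9, 0.0, 0.0]
width: 0.0241
grip_force: 0.2
D1 t 7.65 ee [0.5696 0.1345 0.0078] phi 18.6 turn deg -0.01 rows -0.0
 pre [0.4096 0.0805 0.005 ] shift units [-5.63  0.01  0.09] push m 0.2026 w 0.024141853174613363 j [-0.81  0.53  0.63  1.81 -0.38  0.93 -1.27] F [-0.9  0.   0. ]
```

View pics/w2.png

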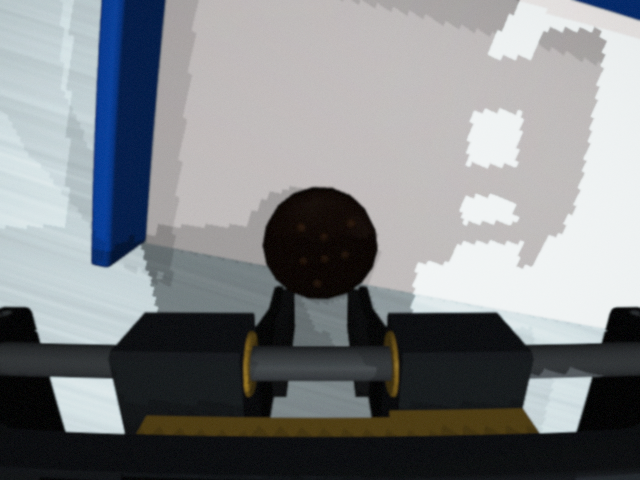

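The disc at (320,243) rides squarely on both fingertips and is crossing the mouth. Next I'll finish the push, back off and rise.

```bash
python3 -m crank '[[[0.5,0,0],0],[[0.5,0,0],0],[[0.4,0,0],0],[[0.25,0,0],0],[[0.15,0,0],0],[[0.05,0,0],0],[[0,0,0],0],[[-0.5,0,0],0],[[-0.7,0,0],0],[[0,0,-0.7],0],[[0,0,-1],0],[[0,0,-0.5],0]]'
python3 -m crank '[[[0,0,0],-1],[[0,0,0],-1],[[0,0,0],-0.05],[[0,0,0],0]]'
python3 -c "
from h import *; plan('D2')"
```

```text
time: 9.2
ee_pos: [0.5889, 0.1408, 0.077]
eef_rot: [0.987, 0.161, 0.002, -0.0]
ft_force: [-0.5, 0.0, -1.1]
width: 0.0246
grip_force: 0.0
time: 9.7
ee_pos: [0.5874, 0.1403, 0.0742]
eef_rot: [0.954, 0.299, 0.0, -0.0]
ft_force: [0.0, 0.5, 0.3]
width: 0.0244
grip_force: 0.0
D2 t 9.7 ee [0.5874 0.1403 0.0742] phi 35.1 turn deg -0.32 rows -0.04
 pre [ 0.4178 -0.1127  0.0742] shift units [-9.45  3.7  -0.  ] push m 0.2449 w 0.02438384872020738 j [-0.79  0.46  0.61  1.71 -0.29  1.06 -1.05] F [0.  0.5 0.3]
```

```bash
python3 -m crank '[[[-0.5,0.2,0],0],[[-0.9,0.35,0],0],[[-0.9,0.35,0],0],[[-0.9,0.35,0],0],[[-0.9,0.35,0],0],[[-0.9,0.35,0],0],[[-0.9,0.35,0],0],[[-0.9,0.35,0],0],[[-0.9,0.35,0],0],[[-0.9,0.35,0],0],[[-0.6,0.25,0],0],[[-0.25,0.1,0],0]]'
python3 -m crank '[[[0,0,0.7],0],[[0,0,0.7],0],[[0,0,0],0]]'
python3 -c "
from h import *; plan('D2',z=.006)
cv2.imwrite('pics/w3.png',cv2.cvtColor(vision.camera('wrist'),cv2.COLOR_RGB2BGR))"
```

```text
time: 11.2
ee_pos: [0.418, -0.114, 0.0741]
eef_rot: [0.954, 0.3, 0.0, -0.0]
ft_force: [-0.0, 1.0, 0.3]
width: 0.0242
grip_force: 0.0
time: 11.58
ee_pos: [0.4177, -0.113, 0.0311]
eef_rot: [0.954, 0.301, -0.001, 0.0]
ft_force: [0.2, 0.9, 0.0]
width: 0.0246
grip_force: 0.0
D2 t 11.575 ee [ 0.4177 -0.113   0.0311] phi 35.1 turn deg -0.12 rows -0.02
 pre [ 0.4178 -0.1127  0.006 ] shift units [ 0.01 -0.    0.84] push m 0.2449 w 0.024596820060682784 j [-0.59  0.16  0.8   2.18 -0.15  0.86 -0.66] F [0.2 0.9 0. ]
```

View pics/w3.png

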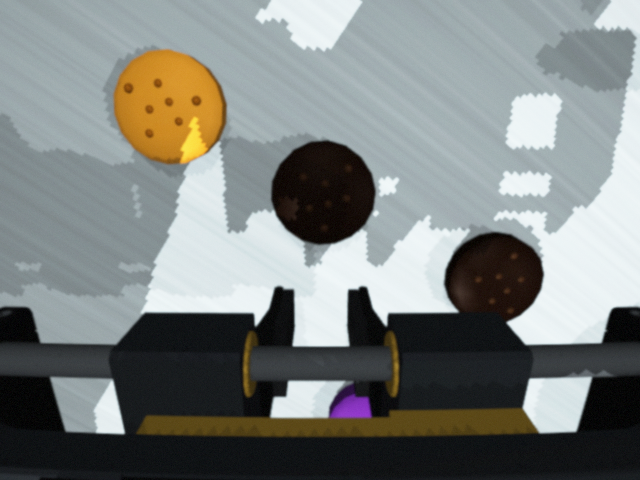

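The middle dark disc at (323,192) is centred; golden_b (170,106) and dark (494,277) are clear of the push lane.

```bash
python3 -m crank '[[[0,0,0.4],0],[[0,0,0.4],0],[[0,0,0],0]]'
python3 -m crank '[[[0.3,0,0],0],[[0.3,0,0],0],[[0.5,0,0],0],[[0.5,0,0],0],[[0.5,0,0],0],[[0.5,0,0],0],[[0.5,0,0],0],[[0.5,0,0],0],[[0.5,0,0],0],[[0.5,0,0],0],[[0.5,0,0],0],[[0.5,0,0],0]]'
python3 -m crank '[[[0.5,0,0],0],[[0.5,0,0],0],[[0.5,0,0],0],[[0.5,0,0],0],[[0.5,0,0],0],[[0.35,0,0],0],[[0.2,0,0],0],[[0.1,0,0],0],[[0.03,0,0],0],[[0,0,0],0]]'
python3 -m crank '[[[-0.5,0,0],0],[[-0.7,0,0],0],[[0,0,-0.7],0],[[0,0,-1],0],[[0,0,-0.5],0],[[0,0,0],-0.93],[[0,0,0],0]]'
python3 -c "
from h import *; plan('D3')"
```

```text
time: 12.0
ee_pos: [0.4177, -0.1132, 0.0072]
eef_rot: [0.954, 0.3, -0.001, -0.0]
ft_force: [-0.1, -0.4, 0.4]
width: 0.0241
grip_force: 0.0
time: 13.5
ee_pos: [0.5569, -0.0162, 0.008]
eef_rot: [0.954, 0.3, -0.0, -0.0]
ft_force: [-0.6, -0.7, 0.5]
width: 0.0245
grip_force: 0.2
time: 14.75
ee_pos: [0.6342, 0.0376, 0.008]
eef_rot: [0.954, 0.3, -0.0, -0.0]
ft_force: [0.5, 0.4, 0.5]
width: 0.0245
grip_force: 0.0
time: 15.62
ee_pos: [0.6051, 0.0175, 0.0746]
eef_rot: [0.932, 0.362, 0.0, -0.0]
ft_force: [0.1, -0.2, -0.6]
width: 0.0245
grip_force: 0.0
D3 t 15.625 ee [0.6051 0.0175 0.0746] phi 42.7 turn deg -0.27 rows -0.03
 pre [ 0.4361 -0.2171  0.0746] shift units [-9.43  1.98 -0.01] push m 0.2408 w 0.024548258807096126 j [-0.62  0.48  0.66  1.71 -0.33  1.07 -0.69] F [ 0.1 -0.2 -0.6]
```

```bash
python3 -m crank '[[[-0.5,0.1,0],0],[[-0.9,0.19,0],0],[[-0.9,0.19,0],0],[[-0.9,0.19,0],0],[[-0.9,0.19,0],0],[[-0.9,0.19,0],0],[[-0.9,0.19,0],0],[[-0.9,0.19,0],0],[[-0.9,0.19,0],0],[[-0.9,0.19,0],0],[[-0.6,0.12,0],0],[[-0.23,0.05,0],0]]'
python3 -m crank '[[[0,0,0.7],0],[[0,0,0.75],0],[[0,0,0],0]]'
python3 -c "
from h import *; plan('D3',z=.006)
cv2.imwrite('pics/w4.png',cv2.cvtColor(vision.camera('wrist'),cv2.COLOR_RGB2BGR))"
```

```text
time: 17.12
ee_pos: [0.4353, -0.2183, 0.0741]
eef_rot: [0.933, 0.361, 0.0, -0.0]
ft_force: [0.1, 0.5, -0.3]
width: 0.0245
grip_force: 0.0
time: 17.5
ee_pos: [0.4352, -0.2167, 0.0294]
eef_rot: [0.932, 0.362, -0.001, -0.001]
ft_force: [-0.1, -0.3, 0.8]
width: 0.0243
grip_force: 0.0
D3 t 17.5 ee [ 0.4352 -0.2167  0.0294] phi 42.7 turn deg -0.21 rows -0.03
 pre [ 0.4361 -0.2171  0.006 ] shift units [0.02 0.03 0.78] push m 0.2408 w 0.02429011073325459 j [-0.33  0.31  0.78  2.05 -0.28  0.89 -0.22] F [-0.1 -0.3  0.8]
```

View pics/w4.png

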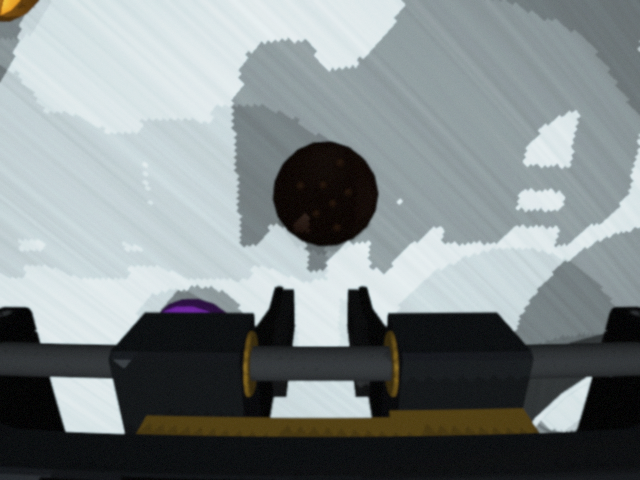

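The last dark disc at (325,193) is centred, the lane ahead is clear, and purple (190,305) is off to the side.

```bash
python3 -m crank '[[[0,0,0.4],0],[[0,0,0.35],0],[[0,0,0],0]]'
python3 -m crank '[[[0.3,0,0],0],[[0.3,0,0],0],[[0.5,0,0],0],[[0.5,0,0],0],[[0.5,0,0],0],[[0.5,0,0],0],[[0.5,0,0],0],[[0.5,0,0],0],[[0.5,0,0],0],[[0.5,0,0],0],[[0.5,0,0],0],[[0.5,0,0],0]]'
python3 -m crank '[[[0.5,0,0],0],[[0.5,0,0],0],[[0.5,0,0],0],[[0.5,0,0],0],[[0.5,0,0],0],[[0.3,0,0],0],[[0.15,0,0],0],[[0.1,0,0],0],[[0,0,0],0]]'
python3 -m crank '[[[-0.5,0,0],0],[[-0.7,0,0],0],[[0,0,-0.7],0],[[0,0,-1],0],[[0,0,-1],0],[[-0.3,0,-1],0],[[-0.7,0,-1],0],[[-1,0,-0.5],0],[[-1,0,0],0],[[-1,0,0],0],[[-0.5,0,0],0],[[0,0,0],0]]'
python3 - <<'E'
from h import *
plan('D3')
im=vision.camera('top')
cv2.imwrite('pics/top1.png',cv2.cvtColor(im,cv2.COLOR_RGB2BGR))
E
```

```text
time: 17.92
ee_pos: [0.4355, -0.2173, 0.0073]
eef_rot: [0.932, 0.362, -0.001, -0.0]
ft_force: [-0.7, 0.1, 0.8]
width: 0.0243
grip_force: 0.0
time: 19.42
ee_pos: [0.5608, -0.1034, 0.008]
eef_rot: [0.932, 0.362, 0.0, -0.0]
ft_force: [0.4, -0.7, 0.6]
width: 0.0245
grip_force: 0.2
time: 20.55
ee_pos: [0.6276, -0.0425, 0.0081]
eef_rot: [0.932, 0.362, 0.0, -0.0]
ft_force: [-0.1, -0.4, -0.1]
width: 0.0245
grip_force: 0.0
time: 22.05
ee_pos: [0.5014, -0.1581, 0.1648]
eef_rot: [0.933, 0.361, 0.001, -0.0]
ft_force: [0.7, 0.1, -0.6]
width: 0.0244
grip_force: 0.0
D3 t 22.05 ee [ 0.5014 -0.1581  0.1648] phi 42.7 turn deg -0.32 rows -0.04
 pre [ 0.4361 -0.2171  0.1648] shift units [-2.93 -0.01 -0.  ] push m 0.2408 w 0.02437298801181921 j [-0.52  0.19  0.83  1.84 -0.15  1.18 -0.47] F [ 0.7  0.1 -0.6]
```

View pics/top1.png

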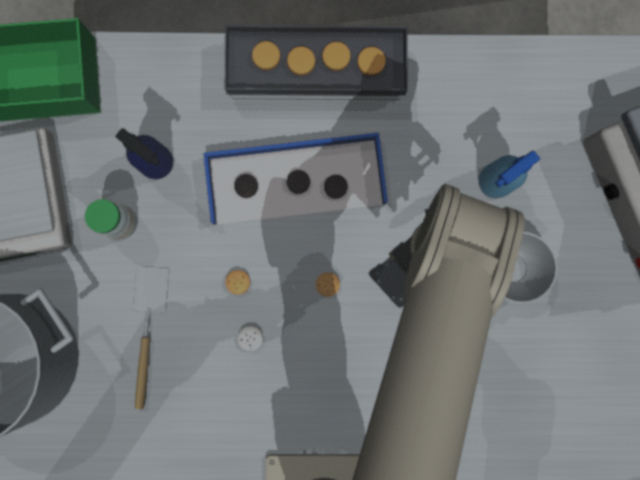

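All three dark discs are in the tray, at (246,185), (298,181) and (336,186). The golden ones (238,282) and (327,285) haven't moved, and neither has anything else. I'll check the tray coordinates in numbers and then hand in.

Run:
```python
from h import *
im=cv2.cvtColor(cv2.imread('pics/top1.png'),cv2.COLOR_BGR2RGB)
ok=True
for u,v in((246,185),(298,181),(336,186)):
    m=(im[v-16:v+17,u-16:u+17].max(2)<60); ys,xs=np.nonzero(m)
    w=px2w('top',(xs.mean()+u-16,ys.mean()+v-16),.01)[0,:2]
    a=.116; d=w-np.array([.6605,.062]); t=(np.cos(a)*d[0]+np.sin(a)*d[1],-np.sin(a)*d[0]+np.cos(a)*d[1])
    print(w.round(4),'tray',np.round(t,4),m.sum()); ok&=-.035<t[0]<.036 and abs(t[1])<.135
if ok: print(r.close_job())
```

```text
[0.6503 0.1631] tray [0.0015 0.1016] 381
[0.6587 0.0565] tray [-0.0025 -0.0052] 406
[ 0.6496 -0.0199] tray [-0.0203 -0.0801] 411
the job is handed in; nothing more can be done
None
```

All three dark biscuits lie flat and fully inside the reject tray, nothing else in the final view had moved, and the job was handed in at about 22 s of the 69 s allowed; the hand-in returned no verdict.

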